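# Swap a gearbox's transport plug for a sprung dust cap

### The arm

A 6-joint arm with a two-finger parallel gripper is mounted at the origin on the work surface. World frame = base frame: x ahead of the robot, y to its left, z up, the work surface at z = 0. Lengths are in m, angles in rad, forces in N, time in s.
With the tool pointing down it reaches from about 0.275 to 0.725 m from the base axis. Payload 15.9 kg.
Tool frame: the origin (TCP) lies midway between the tips of the shut fingers; the grasp point (between the pads) lies 19 mm behind it (env.grasp_offset is the distance from the TCP to the grasp point, in m); z points along the fingers, y is the line along which they close (so a half turn about z gives the same grasp; the last joint's range is limited). The gripper opens to 85 mm and grips with 20 to 120 N. Pads are 22 mm wide; open, the fingers measure 114 mm over their backs; the gripper's body (76 mm by 85 mm) begins 54 mm behind the grasp point. The pads swing forward as they close: fully open they stand 13 mm farther back than shut.
Start: joints at [1.318, 0.213, -0.034, 1.323, 0, 1.571], TCP at [0.125, 0.484, 0.231] pointing down, gripper open.
Joint ranges: [-2.98, 2.98], [-0.74, 1.72], [-1.14, 1.35], [-2.1, 2.04], [-1.57, 1.44], [-3.14, 3.14]. Speed limits (rad/s): [1.89, 1.89, 2.39, 2.57, 3.14, 3.14].

### API

Orientations are given as a unit quaternion [w, x, y, z].
In Python, from station import get_state, cams, close_job, env gives the robot as it stands. The module is installed in compiled form; this text tells all that it offers.
- The arm moves only by the tool play_rows, never from a script. Its arguments are lists of equal length, an entry for each row: "dr": the turn, a rotation vector about the tool's x, y, z in rad, a list of three; "slide": the shift along the tool's x, y, z in mm, a list of three; "fingers": the opening, from -1 (shut) to 1 (fully open). In form: {"dr": [[ax, ay, az], ...], "slide": [[dx, dy, dz], ...], "fingers": [fingers, ...]}. A call has 1 to 12 rows; each row shifts and turns the commanded pose from where the row before left it, along the tool's axes as they then stand; what a row does not reach is not made up. A row lasts 1/10 s, in which the tool goes at most 50 mm and 8.59 degrees, less where a joint would pass 70% of its speed; a pose out of reach is approached as far as the arm can. A call is refused whole if a number of a shift passes 50 or a number of a turn 0.15, either way. A call with a gripper value outside its range is refused whole. The fingers move at their own pace and stop on an object; "squeeze" is the grip in N (left out, the last holds). Time passes only in rows, so rows that do not move let the fingers close. It gives the time, the measured TCP pose, the force, the opening and the grip force at its end, in the units of the state.
- get_state(): the state, without advancing time (a new reading comes with each control period).
- cams.read_camera(name): name is "side" or "top" or "wrist"; returns the picture (400x640x3 uint8, red, green, blue); there is no depth.
- cams.calibration(name): a dict with "fov_y" (degrees; the focal length in pixels is half the picture's height over the tangent of half this angle, whatever the lens; pixels are square), "cx", "cy" (the principal point, pixels), "D" ([k1, k2, p1, p2, k3] as OpenCV has them; the pictures are not rectified), "R" (3x3) and "t" (3): a world point X has camera coordinates R X + t. Camera axes: x right, y down, z forward; pixel columns grow to the right and rows downward; lengths in m; the calibration is good to about 2 mm. A picture is of the moment at which its call begins: read the wrist's pose just before it. calibration takes no time and is no camera call; for the wrist camera it gives the pose at the moment of the call.
- close_job(): hands the job in; it is judged then, once.
The state is a dict: "time": time; "qpos": joint angles; "joint_velocities": joint speeds; "tau": joint torques, N m; "tool_pos": TCP position; "tool_rot": TCP orientation; "ft_force": force on the tool from outside, world axes, zero at the start; "wrist_torque": the same for the moment, N m; "width": finger opening in m; "grasp_force": force on a finger pad.
Only numpy, scipy, OpenCV 4.12 (cv2) and the standard library are available. Lean on these libraries where they do the work, as an engineer would, in place of code of your own. Each camera call takes 0.05 s, during which the arm holds its last target. There are 200 camera calls.

### The job

Pull the red transport plug out of the leaning bore of the gearbox and put it in the round steel dish. Then pick up the orange dust cap by its two black spring tabs, pinch them together, seat the cap fully home in the bore and let the tabs spring back out under the rim, so that the cap sits flush and locked. Leave the bearing, the can and the screwdriver where they are.

Things in the scene. Friction and masses are not known exactly. Their poses are not given: they have to be found in the camera images.
- gearbox: aluminium gearbox casting, fixed to the black bench; its round boss has an open bore leaning 30 deg from vertical, roughly towards the robot. Origin: centre of the bore's mouth on the flat rim face, 170 mm above the bench. z: the bore's axis, outwards; y: level, in the rim face; x: up the rim face's slope. Rim face outer diameter 92 mm; nothing stands above it.
- lip (a point): centre of the underside of the bore's rim lip, 5 mm below the rim face on the bore's axis. The lip's hole is 64 mm in diameter and 5 deep; below it the bore widens to 78; its floor is 18 below the rim face. Axes as the gearbox's.
- plug: red plastic plug, loose, 80 g, starting in the bore, flange on the rim face. Origin: centre of the flange's underside, z out of the bore. In mm: flange diameter 76, z=0 to 5; below it a plain spigot, diameter 59, down to z=-8, slack in the bore: it lifts out along the bore's axis. On top a grip bar 44 long (along x), 14 wide (along y), z=5 to 31.
- dish: round bare steel parts dish, fixed to the bench. Origin: centre of its underside. Inner floor at z=4 mm, inner diameter about 130 mm at the floor and 165 at the rim; rim height 26, outer diameter 170.
- cap: orange plastic dust cap, loose, 75 g, starting upright on the bench (origin 11 mm above it). Origin: centre of the flange's underside; z out of the top. Flange diameter 78 mm, z=0 to 4; spigot below within diameter 61, down to z=-11. Two black spring tabs at +y and -y. Seated, the flange lies on the rim face, origins and z axes of cap and gearbox coincide; any turn about the axis will do.
- tab_a (a joint): inward travel (m) of the tab at the cap's +y: 0 free, 0.006 pinched to its stop; spring 1.2 N free, 3 N at the stop; a 12 N grip holds both at the stops. Ear 18 mm wide along x, z=4.5 to 28.5 in the cap's frame, outer face at y=22 mm free, 16 pinched (44 and 32 across both). Its hook, z=-6.5 to -10.5, 12 wide, reaches y=35 free (too wide for the lip), 29 pinched (passes).
- tab_b (a joint): the same for the mirrored tab at the cap's -y side.
- bearing: bystander: steel bearing ring lying on the bench, outer diameter 52 mm, height 15 mm; origin at the centre of its underside.
- can: bystander: upright can with a blue label, diameter 58 mm, height 150 mm; origin at the centre of its underside.
- screwdriver: bystander: screwdriver with yellow handle, 190 mm long, lying on the bench along its x axis; origin under its middle.
Not all that is in view belongs to the job. Of the things like the plug, leave any that is brown; of the rest the larger one is meant.

How it is judged:
On the way, in this order (a step that is already met when the one before it is completed fails the run):
1. the plug lies in the dish, let go (horizontal distance between plug and dish below 0.055 m and height (world z) of plug below 0.05 m and contact force between the fingers and plug below 0.05 N), for 0.2 s.
2. the cap is held by its pinched tabs (value of joint each of tab_a, tab_b above 0.003 m and height (world z) of cap above 0.05 m and contact force between the fingers and cap above 1 N), for 0.2 s.
3. the cap sits fully home in the bore (distance between cap and gearbox below 0.005 m and z of cap in the frame of gearbox below 0.002 m and angle between the z axis of cap and the z axis of gearbox, either way round below 0.06 rad), for 0.1 s.
At the end, for the whole second after the job is handed in: the cap's flange lies flat on the rim face (within 2 mm along the bore's axis, 0.06 rad, origin within 5 mm of the bore's centre), both tabs sprung back out under the lip (within 1.5 mm of free), the plug rests in the dish (within 55 mm of its centre, origin below 50 mm), all at rest (all of step 3 and z of cap in the frame of gearbox above -0.002 m and angle between cap's own z axis and vertical below 1 rad and value of joint each of tab_a, tab_b below 0.0015 m and linear speed of each of cap, plug below 0.02 m/s and horizontal distance between plug and dish below 0.055 m and height (world z) of plug below 0.05 m); the robot touches nothing.
It fails at once if a bystander is knocked about (moved over 30 mm) (distance of any of bearing, can, screwdriver from where it was at the start of the episode above 0.03 m).
It also fails if it takes over 58 s, if anything falls off the work surface, if the arm or the gripper's body presses on something with over 40 N, if the wrist force passes 120 N, or if a joint passes its speed limit or range.

## Working session

There is one attempt and no reset: what is moved stays moved. The work goes in short steps, Python scripts to look and compute and a tool call to move; the robot and the scene stay as the last step left them, time stands still between calls to the robot, and variables do not carry over. Pictures are saved under pics/ and viewed, at most 10 in all, crops included, and the job is handed in when it is done.

Besides the shell and the picture viewer there is one more tool, called after "Emit:" as a command line: name --argument value ..., lists and objects as JSON in quotes. play_rows: Moves the arm, as the interface text tells. Its arguments: {"type":"object","properties":{"dr":{"type":"array","items":{"type":"array","items":{"type":"number"}}},"slide":{"type":"array","items":{"type":"array","items":{"type":"number"}}},"fingers":{"type":"array","items":{"type":"number"}},"squeeze":{"type":"number"}},"required":["dr","slide","fingers"]}

```bash
mkdir -p pics
cat > h.py <<'E'
import numpy as np, cv2
from station import get_state, cams, close_job, env
def K(c):
    f=200/np.tan(np.radians(c["fov_y"])/2); return np.array([[f,0,c["cx"]],[0,f,c["cy"]],[0,0,1.]])
def ray(c,uv):
    p=cv2.undistortPoints(np.array(uv,float).reshape(-1,1,2),K(c),np.array(c["D"],float)).reshape(-1,2)
    R=np.array(c["R"]);o=-R.T@np.array(c["t"])
    d=np.c_[p,np.ones(len(p))]@R; return o,d/np.linalg.norm(d,axis=1,keepdims=True)
def onz(c,uv,z):
    o,d=ray(c,uv); return o+d*((z-o[2])/d[:,2])[:,None]
def proj(c,X):
    R=np.array(c["R"]);return cv2.projectPoints(np.array(X,float).reshape(-1,1,3),cv2.Rodrigues(R)[0],np.array(c["t"],float),K(c),np.array(c["D"],float))[0].reshape(-1,2)
def tri(o1,d1,o2,d2):
    A=np.c_[d1,-d2];s=np.linalg.lstsq(A,o2-o1,rcond=None)[0];a=o1+s[0]*d1;b=o2+s[1]*d2
    return (a+b)/2,np.linalg.norm(a-b)
E
python3 - <<'E'
from h import *
np.set_printoptions(precision=4,suppress=True)
for n in("side","top","wrist"):
    c=cams.calibration(n); im=cams.read_camera(n); np.save(f"{n}.npy",im); cv2.imwrite(f"pics/{n}0.png",im[:,:,::-1])
    R=np.array(c["R"]);print(n,c["fov_y"],c["D"],-R.T@c["t"],R[2])
s=get_state();print(s)
print(env.grasp_offset)
E
```

```text
side 46.724733396639984 [-0.125  0.     0.     0.     0.   ] [ 0.2802 -0.8449  0.6765] [ 0.2665  0.8095 -0.5232]
top 57.8479439169998 [0.0237 0.     0.     0.     0.    ] [0.5006 0.0209 0.9653] [ 0.0468  0.0024 -0.9989]
wrist 65.88108381333828 [-0.0052  0.      0.      0.      0.    ] [0.0485 0.5033 0.374 ] [ 0.3016 -0.0793 -0.9501]
{'time': 0.15, 'qpos': array([ 1.318 ,  0.2133, -0.0349,  1.3235,  0.    ,  1.5708]), 'joint_velocities': array([-0.0009, -0.001 ,  0.0027, -0.0011,  0.0004, -0.0005]), 'tau': array([  0.0022, -68.6407,  48.725 ,   0.0132,   0.0002,   0.    ]), 'tool_pos': array([0.125 , 0.4839, 0.2309]), 'tool_rot': array([-0.0001,  0.1261,  0.992 , -0.0004]), 'ft_force': array([-0.6855, -0.1526,  0.3642]), 'wrist_torque': array([-0.0488,  0.0418,  0.0564]), 'grasp_force': 0.0, 'width': 0.08569631614501186}
0.0187
```

View pics/top0.png

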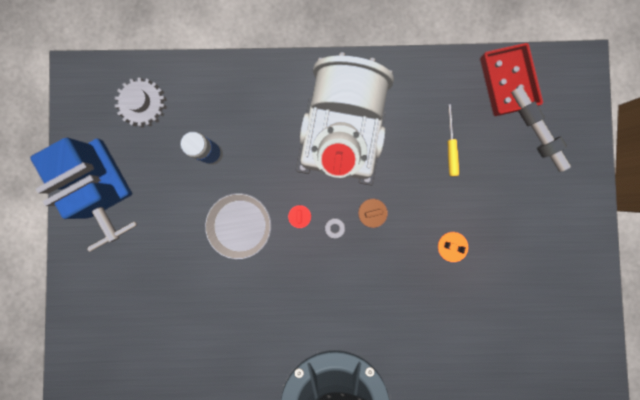

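View pics/side0.png

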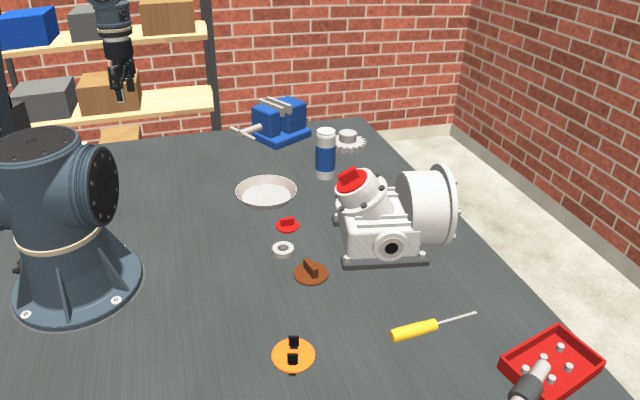

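The top view shows the gearbox with the red plug at (338,160), dish (238,226), cap (453,247), can (195,146), bearing (335,228) and screwdriver (453,145). A small red decoy sits at (300,216) and a brown one at (373,213). The side view shows the plug at (351,180), cap (293,355) and dish (266,192).

Run:
```python
from h import *
np.set_printoptions(precision=4,suppress=True)
C={n:cams.calibration(n) for n in("side","top")}; I={n:np.load(n+".npy") for n in C}
print("tcp proj",{n:proj(C[n],[[.125,.484,.231]]) for n in C}, proj(C["top"],[[0,0,0],[0.5,0,0]]))
def comps(im,lo,hi,amin=60):
    h=cv2.cvtColor(im,cv2.COLOR_RGB2HSV);m=cv2.inRange(h,lo,hi)
    n,l,s,c=cv2.connectedComponentsWithStats(m)
    return m,l,[(i,s[i],c[i]) for i in range(1,n) if s[i][4]>amin]
for n in C:
    for nm,lo,hi in(("red",(0,200,100),(6,255,255)),("orange",(11,200,150),(20,255,255)),("yellow",(22,150,100),(32,255,255))):
        m,l,cs=comps(I[n],lo,hi)
        for i,s,c in cs: print(n,nm,s,c)
```

```text
tcp proj {'side': array([[127.0899, 100.7333]]), 'top': array([[ 88.8761, 410.0992]])} [[334.8445 406.5058]
 [330.9019 212.2793]]
side yellow [390 325  48  17 281] [411.4128 333.5196]
top yellow [448 140  11  36 317] [453.0946 157.8549]
```

Run:
```python
from h import *
t=np.load("top.npy")[:,:,::-1];s=np.load("side.npy")[:,:,::-1]
a=cv2.resize(t[130:190,300:380],(400,300),interpolation=cv2.INTER_CUBIC)
b=cv2.resize(s[155:215,315:395],(400,300),interpolation=cv2.INTER_CUBIC)
c=cv2.resize(t[217:277,413:493],(400,300),interpolation=cv2.INTER_CUBIC)
d=cv2.resize(s[325:385,253:333],(400,300),interpolation=cv2.INTER_CUBIC)
cv2.imwrite("pics/crops.png",np.vstack([np.hstack([a,b]),np.hstack([c,d])]))
```

```text
(no output)
```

View pics/crops.png

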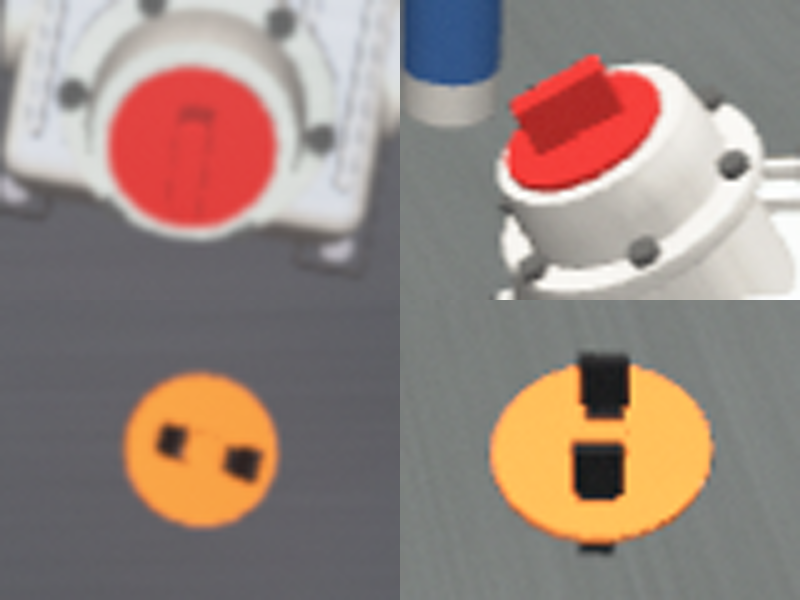

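The crops show the plug's bar running up the slope and nearly centred. The cap's two black ears sit at about (447,245) and (461,249) in the top view.

```bash
cat >> h.py <<'E'
from scipy.optimize import least_squares
def blobs(im,lo,hi,amin=60):
    h=cv2.cvtColor(im,cv2.COLOR_RGB2HSV);m=cv2.inRange(h,lo,hi)
    n,l,s,c=cv2.connectedComponentsWithStats(m)
    return [((l==i).astype(np.uint8),s[i],c[i]) for i in range(1,n) if s[i][4]>amin]
def hullpts(m):
    k=max(cv2.findContours(m,cv2.RETR_EXTERNAL,cv2.CHAIN_APPROX_NONE)[0],key=len);return k.reshape(-1,2).astype(float)
RED=((0,120,100),(6,255,255));ORG=((9,120,150),(20,255,255));BLK=((0,0,0),(180,255,60))
def nrm(az,lean=np.radians(30)): return np.array([np.sin(lean)*np.cos(az),np.sin(lean)*np.sin(az),np.cos(lean)])
def onplane(c,uv,P,n):
    o,d=ray(c,uv);return o+d*(((P-o)@n)/(d@n))[:,None]
def circfit(views,R,x0):
    # rays cast on a plane leaning 30deg; circle of radius R -> centre, azimuth
    def f(x):
        n=nrm(x[3]);return np.concatenate([np.linalg.norm(onplane(c,uv,x[:3],n)-x[:3],axis=1)-R for c,uv in views])
    r=least_squares(f,x0,loss="soft_l1",f_scale=.001);return r.x,np.sqrt(np.mean(f(r.x)**2)),f(r.x)
E
python3 - <<'E'
from h import *
np.set_printoptions(precision=4,suppress=True)
C={n:cams.calibration(n) for n in("side","top")}; I={n:np.load(n+".npy") for n in C}
for n in C:
    for nm,r in(("red",RED),("org",ORG)):
        for m,s,c in blobs(I[n],*r): print(n,nm,s,c)
def near(n,r,p): return min(blobs(I[n],*r),key=lambda b:np.hypot(*(b[2]-p)))
pt=hullpts(near("top",RED,(338,160))[0]); ps=hullpts(near("side",RED,(351,180))[0])
et=cv2.fitEllipse(pt.astype(np.float32));es=cv2.fitEllipse(ps.astype(np.float32));print(et,es)
# side: drop bar points (upper-left)
o1,d1=ray(C["top"],[et[0]]);o2,d2=ray(C["side"],[es[0]]);P,g=tri(o1,d1[0],o2,d2[0]);print("tri",P,g)
# side lower/right flange arc in full pixels, crop(5x): from (500,170)->(600,75) around bottom
keep=ps[(ps[:,1]>187)|(ps[:,0]>441-0)|((ps[:,0]>442-0))]
keep=ps[(ps[:,0]>439)|(ps[:,1]>185)] if 0 else ps[((ps[:,0]>315+225/5.*1.0-0)&(ps[:,0]>360))|((ps[:,0]<338)&(ps[:,1]>155+28*1.0))|(ps[:,1]>186)]
x,rm,res=circfit([(C["top"],pt),(C["side"],keep)],.038,np.r_[P,np.pi]);print("fit",x,rm,len(pt),len(keep))
for w in("top","side"):
    x1,rm1,_=circfit([(C[w],pt if w=="top" else keep)],.038,np.r_[P,np.pi]);print(w,x1,rm1)
# cap
ct=hullpts(near("top",ORG,(453,247))[0]);cs=hullpts(near("side",ORG,(293,355))[0])
et=cv2.fitEllipse(ct.astype(np.float32));es=cv2.fitEllipse(cs.astype(np.float32))
o1,d1=ray(C["top"],[et[0]]);o2,d2=ray(C["side"],[es[0]]);print("cap",tri(o1,d1[0],o2,d2[0]),et,es)
# dish rim
for n in C:
    g=onz(C[n],[(238,226)] if n=="top" else [(266,190)],.026);print("dish",g)
print("can",onz(C["top"],[(194,144)],.15),"bearing",onz(C["top"],[(335,228)],.015),"sd",onz(C["top"],[(453,176),(450,104)],.01))
E
```

```text
side red [336 166  31  27 575] [350.433  179.5896]
side red [275 216  24  17 301] [286.8405 224.5648]
side red [ 497  322  109   78 4130] [553.9688 361.0523]
side org [162   0  33  34 866] [178.2263  17.4053]
side org [138   2  13  34 258] [144.3643  19.0194]
side org [150   4  14  31 206] [156.1893  19.2816]
side org [ 82  84  58  31 979] [108.3841 100.524 ]
side org [ 76  89  12  27 121] [ 81.1322 102.1653]
side org [294 258  34  27 493] [310.1643 272.8702]
side org [ 271  338   45   36 1046] [292.6616 355.8929]
top red [ 484   43   59   71 2216] [510.2527  76.1873]
top red [322 144  33  31 817] [337.9584 158.9951]
top red [288 205  23  23 399] [299.1479 216.3008]
top org [359 200  28  27 588] [372.5714 212.8129]
top org [438 232  31  30 680] [452.4456 246.5647]
((337.96441650390625, 159.0045623779297), (30.43240737915039, 32.34022903442383), 93.5411376953125) ((350.377197265625, 179.52301025390625), (22.05661964416504, 31.679353713989258), 59.86982345581055)
tri [ 0.6154 -0.0137  0.1739] 0.0027755381146316828
fit [ 0.6164 -0.0134  0.1698  2.901 ] 0.0020916460693149344 89 45
top [ 0.6239 -0.0163  0.1202  2.9829] 0.0005674988770823794
side [0.6318 0.0259 0.147  3.0378] 0.0008741153458402101
cap (array([ 0.4041, -0.3158,  0.01  ]), np.float64(0.0011010268216099018)) ((452.653076171875, 246.6085205078125), (29.535457611083984, 30.15042495727539), 126.53624725341797) ((292.5974426269531, 356.0258483886719), (33.47578811645508, 44.151702880859375), 88.34385681152344)
dish [[0.4682 0.2365 0.026 ]]
dish [[0.4692 0.2415 0.026 ]]
can [[0.6605 0.3102 0.15  ]] bearing [[ 0.4587 -0.0096  0.015 ]] sd [[ 0.5896 -0.3235  0.01  ]
 [ 0.7818 -0.322   0.01  ]]
```

```bash
cat >> h.py <<'E'
from scipy.spatial.transform import Rotation as Ro
import json
def toolR(z,ydir):
    z=z/np.linalg.norm(z);y=ydir-z*(ydir@z);y/=np.linalg.norm(y);return Ro.from_matrix(np.c_[np.cross(y,z),y,z])
def pose():
    s=get_state();q=s["tool_rot"];return np.array(s["tool_pos"]),Ro.from_quat([q[1],q[2],q[3],q[0]])
def plan(p1,R1,n=None,step=.035,p0=None,R0=None):
    if p0 is None:p0,R0=pose()
    rv=(R0.inv()*R1).as_rotvec();L=np.linalg.norm(p1-p0)
    n=n or int(max(1,np.ceil(L/step),np.ceil(np.abs(rv).max()/.1)))
    dr=np.round(rv/n,3);R=R0;p=p0.copy();D=[];S=[]
    for i in range(n):
        sl=np.round(R.inv().apply((p0+(p1-p0)*(i+1)/n-p)*1e3),1);p=p+R.apply(sl)/1e3;R=R*Ro.from_rotvec(dr);D.append(dr.tolist());S.append(sl.tolist())
    print(n,"L",L,"rv",rv)
    for i in range(0,n,12):print(json.dumps({"dr":D[i:i+12],"slide":S[i:i+12]}))
E
python3 - <<'E'
from h import *
P=np.array([.616,-.0135,.170]);n=nrm(2.93)
plan(P+.13*n,toolR(-n,np.array([0,1.,0])),step=.042)
E
```

```text
16 L 0.6475921732851279 rv [ 0.03662513 -0.52345449 -0.21972501]
{"dr": [[0.002, -0.033, -0.014], [0.002, -0.033, -0.014], [0.002, -0.033, -0.014], [0.002, -0.033, -0.014], [0.002, -0.033, -0.014], [0.002, -0.033, -0.014], [0.002, -0.033, -0.014], [0.002, -0.033, -0.014], [0.002, -0.033, -0.014], [0.002, -0.033, -0.014], [0.002, -0.033, -0.014], [0.002, -0.033, -0.014]], "slide": [[-33.4, -22.6, -3.2], [-33.2, -23.1, -2.1], [-32.9, -23.5, -0.9], [-32.6, -24.0, 0.2], [-32.3, -24.4, 1.3], [-31.8, -24.9, 2.4], [-31.4, -25.3, 3.6], [-30.9, -25.8, 4.6], [-30.3, -26.2, 5.6], [-29.8, -26.5, 6.7], [-29.2, -27.0, 7.8], [-28.5, -27.4, 8.7]]}
{"dr": [[0.002, -0.033, -0.014], [0.002, -0.033, -0.014], [0.002, -0.033, -0.014], [0.002, -0.033, -0.014]], "slide": [[-27.8, -27.7, 9.7], [-27.1, -28.1, 10.7], [-26.3, -28.5, 11.6], [-25.6, -28.8, 12.6]]}
```

Emit:
play_rows --dr '[[0.002, -0.033, -0.014], [0.002, -0.033, -0.014], [0.002, -0.033, -0.014], [0.002, -0.033, -0.014], [0.002, -0.033, -0.014], [0.002, -0.033, -0.014], [0.002, -0.033, -0.014], [0.002, -0.033, -0.014], [0.002, -0.033, -0.014], [0.002, -0.033, -0.014], [0.002, -0.033, -0.014], [0.002, -0.033, -0.014]]' --slide '[[-33, -23, -3], [-33, -23, -2], [-33, -24, -1], [-33, -24, 0], [-32, -24, 1], [-32, -25, 2], [-31, -25, 4], [-31, -26, 5], [-30, -26, 6], [-30, -26, 7], [-29, -27, 8], [-29, -27, 9]]' --fingers '[1, 1, 1, 1, 1, 1, 1, 1, 1, 1, 1, 1]'

```text
time: 1.35
tool_pos: [0.4465, 0.1205, 0.2688]
tool_rot: [0.194, 0.04, 0.979, -0.037]
ft_force: [-0.0, 1.1, -0.6]
width: 0.0852
grasp_force: 0.0
```

Emit:
play_rows --dr '[[0.002, -0.033, -0.014], [0.002, -0.033, -0.014], [0.002, -0.033, -0.014], [0.002, -0.033, -0.014], [0, 0, 0], [0, 0, 0]]' --slide '[[-28, -28, 10], [-27, -28, 11], [-26, -28, 12], [-25, -29, 12], [0, 0, 0], [0, 0, 0]]' --fingers '[1, 1, 1, 1, 1, 1]'

```text
time: 1.95
tool_pos: [0.5517, 0.0003, 0.2802]
tool_rot: [0.256, 0.012, 0.965, -0.049]
ft_force: [-0.6, -0.2, -0.7]
width: 0.0857
grasp_force: 0.0
```

Run:
```python
from h import *
np.set_printoptions(precision=4,suppress=True)
c=cams.calibration("wrist");im=cams.read_camera("wrist");np.save("w1.npy",im);np.savez("w1c.npz",**c);cv2.imwrite("pics/w1.png",im[:,:,::-1])
p,R=pose();print(p,R.as_matrix())
```

```text
[0.5516 0.0011 0.2803] [[-0.8689  0.0472  0.4928]
 [-0.0023  0.995  -0.0995]
 [-0.495  -0.0876 -0.8644]]
```

View pics/w1.png

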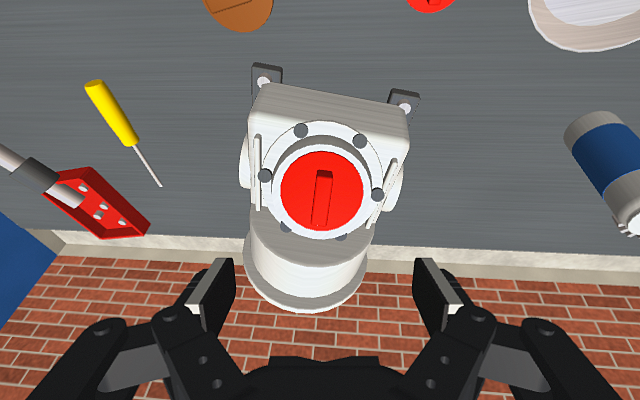

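The wrist view shows the plug flange at about (322,190), with its bar running from (325,172) to (318,227) and the fingers clear on both sides.

```bash
cat >> h.py <<'E'
def grow(p,k=.5):
    q=p-p.mean(0);return p+k*q/np.linalg.norm(q,axis=1,keepdims=True)
def near(im,r,p,amin=60): return min(blobs(im,*r,amin),key=lambda b:np.hypot(*(b[2]-np.array(p))))
E
python3 - <<'E'
from h import *
np.set_printoptions(precision=4,suppress=True)
C={n:cams.calibration(n) for n in("side","top")};C["w"]=dict(np.load("w1c.npz"))
I={"side":np.load("side.npy"),"top":np.load("top.npy"),"w":np.load("w1.npy")}
pt=grow(hullpts(near(I["top"],RED,(338,160))[0]));ps=grow(hullpts(near(I["side"],RED,(351,180))[0]))
ps=ps[(ps[:,0]>361)|(ps[:,1]>187)]
mw=near(I["w"],RED,(322,190))[0];pw=grow(hullpts(mw))
x0=np.array([.616,-.0135,.172,2.93])
for v in((("top",pt),("w",pw)),(("side",ps),("w",pw)),(("top",pt),("side",ps),("w",pw)),(("w",pw),)):
    x,rm,_=circfit([(C[a],b) for a,b in v],.038,x0);print([a for a,b in v],x,rm,"origin",x[:3]-.005*nrm(x[3]))
    if len(v)==3: X=x
# bar darker pixels in wrist
n=nrm(X[3]);print(proj(C["w"],[X[:3]]))
V=I["w"][:,:,0].astype(int);ys,xs=np.where(mw>0);print(np.percentile(V[ys,xs],[2,10,20,50,80]))
for r in range(168,232,6): print(r,V[r,300:345:1].tolist() if r in(180,198,216) else "")
E
```

```text
['top', 'w'] [ 0.6167 -0.0149  0.1716  2.9422] 0.0008219626690249282 origin [ 0.6192 -0.0154  0.1673]
['side', 'w'] [ 0.6168 -0.0151  0.1715  2.9759] 0.0006096138839637865 origin [ 0.6192 -0.0155  0.1672]
['top', 'side', 'w'] [ 0.6166 -0.015   0.1716  2.9872] 0.0008877222495724534 origin [ 0.6191 -0.0154  0.1673]
['w'] [ 0.6176 -0.0152  0.1709  2.9514] 0.00031426491863064147 origin [ 0.62   -0.0156  0.1666]
[[321.4022 192.0747]]
[137.82 250.   250.   251.   252.  ]
168 
174 
180 [250, 250, 250, 250, 250, 250, 250, 250, 250, 250, 250, 250, 251, 251, 255, 221, 195, 240, 253, 250, 249, 250, 250, 250, 250, 250, 251, 251, 252, 252, 255, 248, 227, 228, 253, 251, 250, 251, 250, 251, 250, 250, 250, 250, 250]
186 
192 
198 [251, 251, 251, 251, 251, 251, 251, 251, 251, 251, 251, 253, 255, 168, 226, 246, 252, 250, 250, 250, 250, 251, 251, 251, 251, 251, 251, 252, 253, 239, 159, 255, 252, 251, 251, 251, 251, 251, 251, 251, 251, 251, 251, 251, 251]
204 
210 
216 [251, 251, 251, 251, 251, 251, 251, 251, 252, 254, 255, 143, 232, 255, 252, 252, 251, 251, 251, 251, 251, 251, 251, 252, 252, 254, 246, 215, 255, 253, 252, 252, 252, 252, 252, 252, 251, 251, 252, 252, 252, 252, 251, 252, 252]
222 
228
```

Run:
```python
from h import *
np.set_printoptions(precision=4,suppress=True)
c=dict(np.load("w1c.npz"));az=2.96;n=nrm(az);C=np.array([.6167,-.015,.1716])
L=onplane(c,[(315.5,180),(313.3,198),(311,216)],C+.026*n,n);Rr=onplane(c,[(332.3,180),(329.8,198),(327.2,216)],C+.026*n,n)
y=np.array([-np.sin(az),np.cos(az),0]);x=np.cross(y,n)
for q in(L,Rr,(L+Rr)/2): print(np.c_[(q-C)@x,(q-C)@y]*1e3)
```

```text
[[ 17.3242   7.1681]
 [  1.7819   6.6506]
 [-14.3854   6.1966]]
[[ 19.5296  -6.3394]
 [  3.9986  -6.8709]
 [-12.1567  -7.3401]]
[[ 18.4269   0.4144]
 [  2.8902  -0.1102]
 [-13.271   -0.5717]]
```

Run:
```python
from h import *
az=2.96;n=nrm(az);C=np.array([.6167,-.015,.1716])
y=np.array([-np.sin(az),np.cos(az),0]);x=np.cross(y,n);R=toolR(-n,-(y-.031*x))
plan(C+.045*n,R,step=.03);plan(C+.005*n,R,step=.02,p0=C+.045*n,R0=R)
```

```text
3 L 0.08277225381962096 rv [-0.00910246  0.00223304  0.12890428]
{"dr": [[-0.003, 0.001, 0.043], [-0.003, 0.001, 0.043], [-0.003, 0.001, 0.043]], "slide": [[-0.9, -1.3, 27.5], [-1.0, -1.3, 27.6], [-1.1, -1.4, 27.5]]}
2 L 0.039999999999999994 rv [0. 0. 0.]
{"dr": [[0.0, 0.0, 0.0], [0.0, 0.0, 0.0]], "slide": [[-0.0, 0.0, 20.0], [0.0, -0.0, 20.0]]}
```

Emit:
play_rows --dr '[[-0.003, 0.001, 0.043], [-0.003, 0.001, 0.043], [-0.003, 0.001, 0.043], [0, 0, 0], [0, 0, 0], [0, 0, 0]]' --slide '[[-1, -1.3, 27.5], [-1, -1.3, 27.5], [-1, -1.4, 27.5], [0, 0, 15], [0, 0, 15], [0, 0, 10]]' --fingers '[1, 1, 1, 1, 1, 1]'

```text
time: 2.6
tool_pos: [0.6144, -0.0134, 0.1753]
tool_rot: [0.257, 0.072, 0.963, -0.027]
ft_force: [0.6, -0.0, 0.5]
width: 0.0853
grasp_force: 0.0
```

Emit:
play_rows --dr '[[0, 0, 0], [0, 0, 0], [0, 0, 0], [0, 0, 0], [0, 0, 0], [0, 0, 0], [0, 0, 0], [0, 0, 0]]' --slide '[[0, 0, 0], [0, 0, 0], [0, 0, 0], [0, 0, 0], [0, 0, 0], [0, 0, 0], [0, 0, 0], [0, 0, 0]]' --fingers '[0, -1, -1, -1, -1, -1, -1, -1]' --squeeze 30

```text
time: 3.4
tool_pos: [0.6148, -0.0145, 0.1772]
tool_rot: [0.258, 0.072, 0.963, -0.027]
ft_force: [-5.4, 1.8, 6.5]
width: 0.0131
grasp_force: 30.0
```

Emit:
play_rows --dr '[[0, 0, 0], [0, 0, 0], [0, 0, 0], [0, 0, 0], [0, 0, 0], [0, 0, 0]]' --slide '[[0, 0, -5], [0, 0, -10], [0, 0, -15], [0, 0, -20], [0, 0, -20], [0, 0, -10]]' --fingers '[-1, -1, -1, -1, -1, -1]'

```text
time: 4.0
tool_pos: [0.5749, -0.0073, 0.2479]
tool_rot: [0.258, 0.072, 0.963, -0.027]
ft_force: [0.7, -0.2, -0.3]
width: 0.0132
grasp_force: 29.7
```

Run:
```python
from h import *
s=get_state();print(s["width"],s["grasp_force"],s["ft_force"],s["tool_pos"])
im=cams.read_camera("wrist");np.save("w2.npy",im);np.savez("w2c.npz",**cams.calibration("wrist"));cv2.imwrite("pics/w2.png",im[:,:,::-1])
R=toolR(np.array([0,0,-1.]),np.array([-.2,.98,0]));A=np.array([.4687,.239,.15]);B=np.array([.4687,.239,.022])
plan(A,R,step=.035);plan(B,R,step=.03,p0=A,R0=R)
```

```text
0.013248421143625958 29.71850037574768 [ 0.72663001 -0.19503403 -0.33790474] [ 0.57489706 -0.00725132  0.24785776]
9 L 0.2857346790268893 rv [-0.10815329  0.51821402 -0.3432639 ]
{"dr": [[-0.012, 0.058, -0.038], [-0.012, 0.058, -0.038], [-0.012, 0.058, -0.038], [-0.012, 0.058, -0.038], [-0.012, 0.058, -0.038], [-0.012, 0.058, -0.038], [-0.012, 0.058, -0.038], [-0.012, 0.058, -0.038], [-0.012, 0.058, -0.038]], "slide": [[19.0, 25.4, 1.2], [18.0, 26.0, 2.5], [16.8, 26.7, 3.9], [15.5, 27.2, 5.1], [14.1, 27.8, 6.4], [12.6, 28.1, 7.4], [11.1, 28.5, 8.5], [9.5, 28.8, 9.4], [7.9, 29.0, 10.3]]}
5 L 0.128 rv [0. 0. 0.]
{"dr": [[0.0, 0.0, 0.0], [0.0, 0.0, 0.0], [0.0, 0.0, 0.0], [0.0, 0.0, 0.0], [0.0, 0.0, 0.0]], "slide": [[0.0, 0.0, 25.6], [0.0, 0.0, 25.6], [0.0, 0.0, 25.6], [0.0, 0.0, 25.6], [0.0, 0.0, 25.6]]}
```

View pics/w2.png

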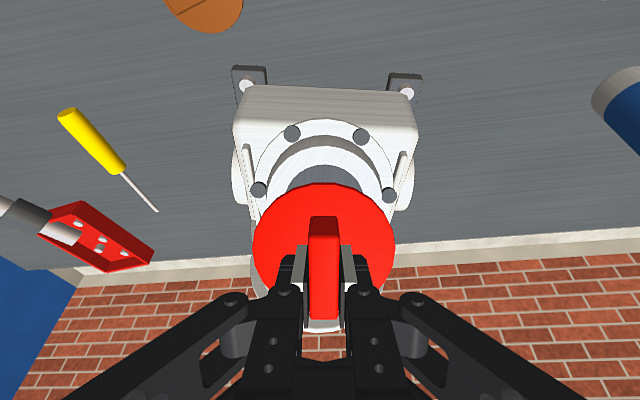

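The plug is held by its bar, with the flange at about (323,240), and it has come clear of the bore. Next I carry it to the dish.

Emit:
play_rows --dr '[[-0.012, 0.058, -0.038], [-0.012, 0.058, -0.038], [-0.012, 0.058, -0.038], [-0.012, 0.058, -0.038], [-0.012, 0.058, -0.038], [-0.012, 0.058, -0.038], [-0.012, 0.058, -0.038], [-0.012, 0.058, -0.038], [-0.012, 0.054, -0.039]]' --slide '[[19, 25.5, 1], [18, 26, 2.5], [17, 26.5, 4], [15.5, 27, 5], [14, 28, 6.5], [12.5, 28, 7.5], [11, 28.5, 8.5], [9.5, 29, 9.5], [8, 29, 10]]' --fingers '[-1, -1, -1, -1, -1, -1, -1, -1, -1]'

```text
time: 4.95
tool_pos: [0.4681, 0.2398, 0.1465]
tool_rot: [-0.003, -0.101, 0.995, 0.0]
ft_force: [1.4, -0.1, -1.2]
width: 0.0134
grasp_force: 29.7
```

Emit:
play_rows --dr '[[0, 0, 0], [0, 0, 0], [0, 0, 0], [0, 0, 0], [0, 0, 0], [0, 0, 0]]' --slide '[[0, 0, 25], [0, 0, 25], [0, 0, 25], [0, 0, 20], [0, 0, 15], [0, 0, 13]]' --fingers '[-1, -1, -1, -1, -1, -1]'

```text
time: 5.55
tool_pos: [0.4678, 0.2385, 0.0229]
tool_rot: [-0.002, -0.1, 0.995, 0.0]
ft_force: [0.9, -0.1, 0.3]
width: 0.0135
grasp_force: 29.8
```

Emit:
play_rows --dr '[[0, 0, 0], [0, 0, 0], [0, 0, 0], [0, 0, 0], [0, 0, 0], [0, 0, 0], [0, 0, 0]]' --slide '[[0, 0, 2], [0, 0, 0], [0, 0, 0], [0, 0, 0], [0, 0, -25], [0, 0, -45], [0, 0, -45]]' --fingers '[-1, 0, 0, 0, 0, 0, 0]'

```text
time: 6.25
tool_pos: [0.4682, 0.2385, 0.1391]
tool_rot: [-0.002, -0.1, 0.995, 0.0]
ft_force: [1.3, 0.8, -0.2]
width: 0.0429
grasp_force: 0.0
```

Run:
```python
from h import *
np.set_printoptions(precision=4,suppress=True)
s=get_state();print(s["qpos"],s["width"],s["ft_force"],s["tool_pos"])
c=cams.calibration("top");im=cams.read_camera("top")
b=near(im,RED,(238,226));print(b[1],b[2],onz(c,[b[2]],.02))
cap=near(im,ORG,(453,247));k=hullpts(cap[0]);e=cv2.fitEllipse(k.astype(np.float32))
x,y,w,h,_=cap[1]
for m,st,ct in blobs(im[y:y+h,x:x+w],*BLK,8): print(st,ct+[x,y],onz(c,[ct+[x,y]],.0395))
print(onz(c,[e[0]],.015))
u=np.array([.27,.96,0]);
plan(np.array([.404,-.316,.17]),toolR(np.array([0,0,-1.]),u),step=.045)
```

```text
[ 0.4702  0.3017 -0.1533  1.1184  0.0017  0.2693] 0.04293371307394845 [ 1.3387  0.838  -0.1841] [0.4682 0.2385 0.1391]
[229 213  26  28 381] [242.6535 227.7769] [[0.4641 0.2308 0.02  ]]
[22 16  3  4 11] [461.0909 249.3636] [[ 0.4003 -0.3264  0.0395]]
[[ 0.4052 -0.3141  0.015 ]]
13 L 0.5604994341561496 rv [0.0048 0.0049 0.475 ]
{"dr": [[0.0, 0.0, 0.037], [0.0, 0.0, 0.037], [0.0, 0.0, 0.037], [0.0, 0.0, 0.037], [0.0, 0.0, 0.037], [0.0, 0.0, 0.037], [0.0, 0.0, 0.037], [0.0, 0.0, 0.037], [0.0, 0.0, 0.037], [0.0, 0.0, 0.037], [0.0, 0.0, 0.037], [0.0, 0.0, 0.037]], "slide": [[13.6, -40.9, -2.0], [12.0, -41.3, -2.0], [10.5, -41.8, -2.1], [9.0, -42.1, -2.0], [7.4, -42.4, -2.0], [5.8, -42.7, -2.0], [4.2, -42.9, -2.0], [2.7, -43.0, -2.0], [1.1, -43.0, -2.1], [-0.6, -43.1, -2.0], [-2.1, -43.0, -2.0], [-3.7, -42.9, -2.0]]}
{"dr": [[0.0, 0.0, 0.037]], "slide": [[-5.3, -42.7, -2.0]]}
```

Emit:
play_rows --dr '[[0, 0, 0.037], [0, 0, 0.037], [0, 0, 0.037], [0, 0, 0.037], [0, 0, 0.037], [0, 0, 0.037], [0, 0, 0.037], [0, 0, 0.037], [0, 0, 0.037], [0, 0, 0.037], [0, 0, 0.037], [0, 0, 0.037]]' --slide '[[13.5, -41, -2], [12, -41, -2], [10.5, -42, -2], [9, -42, -2], [7.5, -42, -2], [6, -43, -2], [4, -43, -2], [3, -43, -2], [1, -43, -2], [-1, -43, -2], [-2, -43, -2], [-4, -43, -2]]' --fingers '[0.8, 0.8, 0.8, 0.8, 0.8, 0.8, 0.8, 0.8, 0.8, 0.8, 0.8, 0.8]'

```text
time: 7.5
tool_pos: [0.4069, -0.2763, 0.162]
tool_rot: [-0.001, 0.122, 0.993, -0.0]
ft_force: [1.3, 0.3, 0.7]
width: 0.0771
grasp_force: 0.0
```

Emit:
play_rows --dr '[[0, 0, 0.031], [0, 0, 0], [0, 0, 0]]' --slide '[[-5, -43, -2], [0, 0, 0], [0, 0, 0]]' --fingers '[0.8, 0.8, 0.8]'

```text
time: 7.8
tool_pos: [0.4016, -0.318, 0.1634]
tool_rot: [-0.001, 0.137, 0.991, 0.0]
ft_force: [0.5, 0.1, 0.6]
width: 0.077
grasp_force: 0.0
```

Run:
```python
from h import *
np.set_printoptions(precision=4,suppress=True)
c=cams.calibration("wrist");im=cams.read_camera("wrist");np.save("w3.npy",im);np.savez("w3c.npz",**c);cv2.imwrite("pics/w3.png",im[:,:,::-1])
ct=cams.calibration("top");it=cams.read_camera("top");b=near(it,RED,(238,226));k=grow(hullpts(b[0]));e=cv2.fitEllipse(k.astype(np.float32));print("plug",e,onz(ct,[e[0]],.017))
p,R=pose();print(p,R.as_matrix()[:,1])
cap=near(im,ORG,(320,200));print(cap[1:])
x,y,w,h,_=cap[1]
for m,st,cc in blobs(im[y-30:y+h,x:x+w],*BLK,30): print(st,cc+[x,y-30])
```

```text
plug ((240.2360382080078, 226.8390350341797), (27.923377990722656, 28.568763732910156), 55.65383529663086) [[0.4666 0.2378 0.017 ]]
[ 0.4019 -0.3166  0.1634] [0.2701 0.9628 0.    ]
(array([ 508,  181,   80,   69, 3155], dtype=int32), array([544.9493, 213.9312]))
[17 69 16 18 44] [532.3864 230.4545]
```

View pics/w3.png

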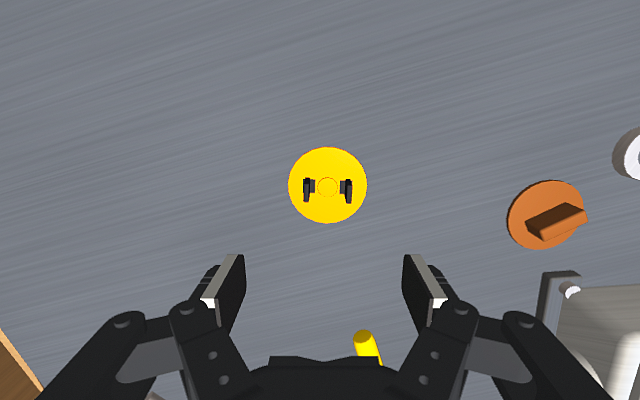

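The cap appears at (327,186), looking yellow in this light, with its ears at about (307,189) and (347,190). They are roughly in line with the tool's closing axis. The top view puts the plug in the dish at (0.467,0.238).

Run:
```python
from h import *
np.set_printoptions(precision=4,suppress=True)
c=dict(np.load("w3c.npz"));im=np.load("w3.npy")
Y=((9,120,150),(32,255,255))
cap=near(im,Y,(327,186));k=grow(hullpts(cap[0]));e=cv2.fitEllipse(k.astype(np.float32));print(e)
ct=cams.calibration("top");it=np.load("top.npy");k2=grow(hullpts(near(it,ORG,(453,247))[0]));e2=cv2.fitEllipse(k2.astype(np.float32))
cs=cams.calibration("side");k3=grow(hullpts(near(np.load("side.npy"),ORG,(293,355))[0]));e3=cv2.fitEllipse(k3.astype(np.float32))
r=[(lambda q:(q[0],q[1][0]))(ray(a,[b[0]])) for a,b in((c,e),(ct,e2),(cs,e3))]
print("tri w-top",tri(*r[0],*r[1]),"w-side",tri(*r[0],*r[2]))
X=tri(*r[0],*r[2])[0]
for z in(.015,.011):print(onz(c,[e[0]],z)[0],2*np.linalg.norm(onz(c,k,z)-onz(c,[e[0]],z)[0],axis=1).mean())
x,y,w,h,_=cap[1];sub=im[y:y+h,x:x+w]
for m,st,cc in blobs(sub,(0,0,0),(180,255,70),20):
    kk=hullpts(m)+[x,y];print("ear",st,cc+[x,y]);P=onz(c,kk,.0395);q=(P-onz(c,[e[0]],.015)[0])[:,:2]
    t=pose()[1].as_matrix();print("tool frame x,y range mm",(q@t[:2,0]).min()*1e3,(q@t[:2,0]).max()*1e3,(q@t[:2,1]).min()*1e3,(q@t[:2,1]).max()*1e3)
big=cv2.resize(im[140:230,280:375,::-1],None,fx=6,fy=6,interpolation=cv2.INTER_CUBIC);cv2.imwrite("pics/capz.png",big)
```

```text
((326.9854431152344, 184.6261749267578), (76.70853424072266, 79.26637268066406), 86.9535140991211)
tri w-top (array([ 0.4047, -0.3157,  0.0106]), np.float64(7.416443470381277e-05)) w-side (array([ 0.4041, -0.3158,  0.0104]), np.float64(0.0012895135969570532))
[ 0.4035 -0.3155  0.015 ] 0.0777149246324977
[ 0.4046 -0.3157  0.011 ] 0.07878053027073256
ear [ 15  31  11  23 157] [307.3121 187.5287]
tool frame x,y range mm -7.7612013021098445 12.852754363444884 -21.922370719139206 -12.756260880532787
ear [ 56  32   8  24 136] [347.4779 190.4044]
tool frame x,y range mm -9.768705978745828 11.858379146238844 15.083652387849435 21.465725798594427
```

View pics/capz.png

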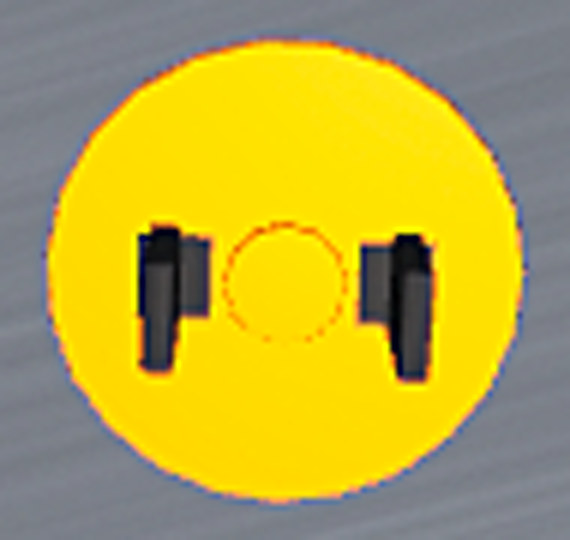

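Run:
```python
from h import *
np.set_printoptions(precision=4,suppress=True)
c=dict(np.load("w3c.npz"))
# ear tops: near edge midpoints and far (top) edge midpoints, at z=.0395
A=onz(c,[(306.3,201.5),(349.0,203.2),(306.9,184.5),(348.8,185.5)],.0395)
print(A);d=A[0]-A[1];print(np.linalg.norm(d),np.arctan2(d[1],d[0]));d2=A[2]-A[3];print(np.linalg.norm(d2),np.arctan2(d2[1],d2[0]))
print("mid",A.mean(0))
p,R=pose();y=R.as_matrix()[:,1];print("tool y ang",np.arctan2(y[1],y[0]))
d=(d+d2)/2; d=d*np.sign(d@y)
print(np.arctan2(d[1],d[0]))
t=np.array([.404,-.3157,0]);Rt=toolR(np.array([0,0,-1.]),d)
plan(t+[0,0,.075],Rt,step=.03)
```

```text
[[ 0.4072 -0.3364  0.0395]
 [ 0.4194 -0.2993  0.0395]
 [ 0.392  -0.3312  0.0395]
 [ 0.4031 -0.2953  0.0395]]
0.03903922815190199 -1.8883962273104373
0.037593532663272394 -1.8711694981908291
mid [ 0.4055 -0.3155  0.0395]
tool y ang 1.2973058648677083
1.2616472936251912
3 L 0.08845671539338627 rv [-0.     -0.0026  0.0357]
{"dr": [[-0.0, -0.001, 0.012], [-0.0, -0.001, 0.012], [-0.0, -0.001, 0.012]], "slide": [[-0.7, 0.5, 29.5], [-0.6, 0.5, 29.4], [-0.6, 0.5, 29.5]]}
```

Emit:
play_rows --dr '[[0, -0.001, 0.012], [0, -0.001, 0.012], [0, -0.001, 0.012], [0, 0, 0], [0, 0, 0], [0, 0, 0], [0, 0, 0]]' --slide '[[-1, 0.5, 29.5], [-1, 0.5, 29.5], [-1, 0.5, 29.5], [0, 0, 20], [0, 0, 20], [0, 0, 15], [0, 0, 0]]' --fingers '[0.8, 0.8, 0.8, 0.8, 0.8, 0.8, 0.8]'

```text
time: 8.6
tool_pos: [0.4043, -0.3147, 0.0184]
tool_rot: [-0.001, 0.154, 0.988, 0.001]
ft_force: [0.1, 0.2, 0.7]
width: 0.0768
grasp_force: 0.0
```

Emit:
play_rows --dr '[[0, 0, 0], [0, 0, 0], [0, 0, 0], [0, 0, 0], [0, 0, 0], [0, 0, 0], [0, 0, 0], [0, 0, 0]]' --slide '[[0, 0, 0], [0, 0, 0], [0, 0, 0], [0, 0, 0], [0, 0, 0], [0, 0, 0], [0, 0, 0], [0, 0, 0]]' --fingers '[0, -1, -1, -1, -1, -1, -1, -1]' --squeeze 30

```text
time: 9.4
tool_pos: [0.4057, -0.3169, 0.021]
tool_rot: [0.001, 0.154, 0.988, -0.0]
ft_force: [-1.5, 4.6, 14.6]
width: 0.0301
grasp_force: 28.8
```

Emit:
play_rows --dr '[[0, 0, 0], [0, 0, 0], [0, 0, 0], [0, 0, 0], [0, 0, 0], [0, 0, 0], [0, 0, 0]]' --slide '[[0, 0, -6], [0, 0, -15], [0, 0, -30], [0, 0, -40], [0, 0, -40], [0, 0, -40], [0, 0, -20]]' --fingers '[-1, -1, -1, -1, -1, -1, -1]'

```text
time: 10.1
tool_pos: [0.4056, -0.3172, 0.2148]
tool_rot: [0.002, 0.154, 0.988, -0.001]
ft_force: [0.6, 0.0, -1.9]
width: 0.0297
grasp_force: 31.1
```

Run:
```python
from h import *
np.set_printoptions(precision=4,suppress=True)
s=get_state();print(s["width"],s["grasp_force"],s["ft_force"],s["tool_pos"])
im=cams.read_camera("top");np.save("top2.npy",im);im2=cams.read_camera("side");np.save("side2.npy",im2)
c=cams.calibration("wrist");p,R=pose();Rc=np.array(c["R"]);o=-Rc.T@np.array(c["t"]);oc=R.inv().apply(o-p);print("cam in tool",oc)
az=2.96;n=nrm(az);B=np.array([.6196,-.0155,.1675]);y=np.array([-np.sin(az),np.cos(az),0]);x=np.cross(y,n)
Rt=toolR(-n,-y);T=B+n*.10-Rt.apply([oc[0],oc[1],0]);print(T)
plan(T,Rt,step=.04)
```

```text
0.029739257988531803 31.131543517112732 [ 0.6166  0.0073 -1.864 ] [ 0.4056 -0.3172  0.2148]
cam in tool [ 0.0789 -0.0003 -0.1431]
[ 0.6377 -0.0185  0.2935]
10 L 0.3864823138674788 rv [-0.036  -0.5177 -0.125 ]
{"dr": [[-0.004, -0.052, -0.013], [-0.004, -0.052, -0.013], [-0.004, -0.052, -0.013], [-0.004, -0.052, -0.013], [-0.004, -0.052, -0.013], [-0.004, -0.052, -0.013], [-0.004, -0.052, -0.013], [-0.004, -0.052, -0.013], [-0.004, -0.052, -0.013], [-0.004, -0.052, -0.013]], "slide": [[-13.0, 35.5, -7.9], [-13.8, 35.4, -7.1], [-14.6, 35.2, -6.3], [-15.4, 35.1, -5.3], [-16.1, 34.9, -4.3], [-16.7, 34.6, -3.3], [-17.4, 34.5, -2.4], [-17.8, 34.3, -1.2], [-18.4, 34.0, -0.2], [-18.8, 33.7, 0.9]]}
```

Emit:
play_rows --dr '[[-0.004, -0.052, -0.013], [-0.004, -0.052, -0.013], [-0.004, -0.052, -0.013], [-0.004, -0.052, -0.013], [-0.004, -0.052, -0.013], [-0.004, -0.052, -0.013], [-0.004, -0.052, -0.013], [-0.004, -0.052, -0.013], [-0.004, -0.052, -0.013], [-0.004, -0.052, -0.013], [0, 0, 0], [0, 0, 0]]' --slide '[[-13, 35.5, -8], [-14, 35.5, -7], [-14.5, 35, -6], [-15.5, 35, -5], [-16, 35, -4], [-17, 34.5, -3], [-17.5, 34.5, -2], [-18, 34.5, -1], [-18.5, 34, 0], [-19, 33.5, 1], [0, 0, 0], [0, 0, 0]]' --fingers '[-1, -1, -1, -1, -1, -1, -1, -1, -1, -1, -1, -1]'

```text
time: 11.4
tool_pos: [0.6377, -0.0177, 0.2873]
tool_rot: [0.256, 0.085, 0.963, -0.02]
ft_force: [-0.4, 0.2, -0.9]
width: 0.0302
grasp_force: 31.1
```

Run:
```python
from h import *
np.set_printoptions(precision=4,suppress=True)
c=cams.calibration("wrist");im=cams.read_camera("wrist");np.save("w4.npy",im);np.savez("w4c.npz",**c);cv2.imwrite("pics/w4.png",im[:,:,::-1])
p,R=pose();print(p,R.as_matrix());print(proj(c,[[.6196,-.0155,.1675]]))
```

```text
[ 0.6376 -0.0185  0.2875] [[-0.8542  0.1747  0.4897]
 [ 0.1538  0.9846 -0.0829]
 [-0.4966  0.0045 -0.868 ]]
[[322.1255 103.2139]]
```

View pics/w4.png

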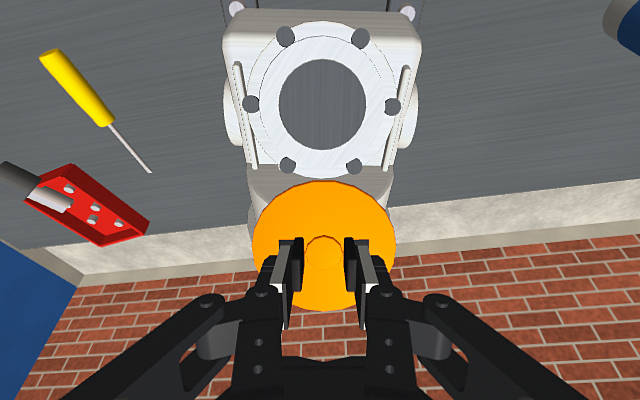

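The bore shows as a dark disc at about (322,104). The cap is held centred, its flange spanning (253–395, 181–311), with the ears pinched between the pads.

Run:
```python
from h import *
np.set_printoptions(precision=4,suppress=True)
c=dict(np.load("w4c.npz"));im=np.load("w4.npy")
hsv=cv2.cvtColor(im,cv2.COLOR_RGB2HSV)
m=(hsv[:,:,2]<150).astype(np.uint8);sub=m[50:160,270:375];n_,l,s,ce=cv2.connectedComponentsWithStats(sub)
i=max(range(1,n_),key=lambda i:s[i][4]);print(s[i],ce[i]+[270,50])
k=grow(hullpts((l==i).astype(np.uint8))+[270,50]);e=cv2.fitEllipse(k.astype(np.float32));print(e)
x,rm,_=circfit([(c,k)],.032,np.array([.6196,-.0155,.163,2.96]));print("lip free",x,rm,"rim",x[:3]+.005*nrm(x[3]))
# fixed azimuths, depth from size
for az in(2.92,2.96,3.0):
    n=nrm(az)
    f=lambda q:np.linalg.norm(onplane(c,k,q,n)-q,axis=1)-.032
    r=least_squares(f,x[:3]);print(az,r.x,np.sqrt(np.mean(r.fun**2)),"rim",r.x+.005*n)
# other cameras: dark hole in top/side
for nm,uv in(("top2",(338,160)),("side2",(351,180))):
    ii=np.load(nm+".npy");v=ii.max(2);cc=cams.calibration(nm[:-1]);P=proj(cc,[[.6196,-.0155,.1675]])[0].astype(int)
    print(nm,P,v[P[1]-16:P[1]+18:3,P[0]-20:P[0]+21:3])
# cap flange in hand
p,R=pose();C=near(im,((8,150,150),(25,255,255)),(322,240));kk=grow(hullpts(C[0]));kk=kk[kk[:,1]<235]
a=R.as_matrix()[:,2]
f=lambda q:np.linalg.norm(onplane(c,kk,q,a)-q,axis=1)-.039
r=least_squares(f,p+.007*a);print("cap flange circ in tool mm",R.inv().apply(r.x-p)*1e3,np.sqrt(np.mean(r.fun**2)))
```

```text
[   9    9   87   91 6205] [321.8932 104.0448]
((321.8968505859375, 104.04156494140625), (87.28984069824219, 90.72712707519531), 179.8170928955078)
lip free [ 0.621  -0.0159  0.1688  2.9532] 0.000215556249082542 rim [ 0.6186 -0.0154  0.1732]
2.92 [ 0.621  -0.0158  0.1689] 0.0002160295789629893 rim [ 0.6186 -0.0153  0.1732]
2.96 [ 0.621  -0.0159  0.1688] 0.00021557398060422555 rim [ 0.6186 -0.0154  0.1732]
3.0 [ 0.621  -0.016   0.1689] 0.00021647602086748515 rim [ 0.6185 -0.0156  0.1732]
top2 [338 158] [[225 164 188 219 222 221 223 222 224 223 223 203 177 157]
 [201 175 220 222 211 176 134 132 156 206 223 224 205 157]
 [146 216 222 202 115 107 107 106 108 109 167 222 223 179]
 [168 221 217 119 105 106 106 105 107 106 107 186 222 206]
 [196 221 184 106 104 105 107 105 107 106 106 129 221 221]
 [204 222 171 105 105 105 107 105 106 105 105 114 220 224]
 [213 223 183 106 104 107 106 105 107 106 106 119 221 221]
 [224 224 214 113 105 106 105 105 105 105 105 155 223 220]
 [217 223 222 188 111 106 105 105 106 105 125 218 225 223]
 [113 164 221 223 203 143 118 112 123 164 219 223 222 222]
 [1
[... 213 characters left out ...]
133 135 165 248 250 251 250 240 136]
 [158 136 135 135 137 162 248 250 227 178 183 251 250 245]
 [156 137 137 136 231 250 199 181 177 172 157 184 251 249]
 [144 138 139 249 248 201 187 175 129 126 123 193 251 245]
 [136 135 232 250 219 205 133 125 124 126 126 251 250 243]
 [137 168 251 236 220 130 124 125 126 125 249 250 237 241]
 [136 242 250 227 131 126 127 126 162 251 249 231 234 233]
 [132 246 251 247 125 126 178 249 251 232 222 229 227 224]
 [132 156 251 251 251 251 251 226 201 210 214 217 220 221]
 [133  89 132 169 180 185 186 188 193 200 205 198 208 219]
 [135 139 171 146 164 173 181 185 187 188 195 195 199 221]]
cap flange circ in tool mm [0.4038 0.275  9.1906] 0.00026110582391089207
```

Run:
```python
from h import *
az=2.96;n=nrm(az);B=np.array([.6212,-.0159,.1688]);y=np.array([-np.sin(az),np.cos(az),0])
Rt=toolR(-n,-y);T=B+n*.045-Rt.apply([.0004,.0003,0])
plan(T,Rt,step=.03)
```

```text
3 L 0.08846483690701813 rv [ 0.00688275 -0.00390441  0.0030045 ]
{"dr": [[0.002, -0.001, 0.001], [0.002, -0.001, 0.001], [0.002, -0.001, 0.001]], "slide": [[24.4, -0.3, 16.6], [24.4, -0.3, 16.6], [24.4, -0.2, 16.5]]}
```

Emit:
play_rows --dr '[[0.002, -0.001, 0.001], [0.002, -0.001, 0.001], [0.002, -0.001, 0.001], [0, 0, 0], [0, 0, 0], [0, 0, 0]]' --slide '[[24.4, -0.3, 16.6], [24.4, -0.3, 16.6], [24.4, -0.2, 16.5], [0, 0, 0], [0, 0, 0], [0, 0, 0]]' --fingers '[-1, -1, -1, -1, -1, -1]'

```text
time: 12.05
tool_pos: [0.6016, -0.0126, 0.2109]
tool_rot: [0.259, 0.088, 0.961, -0.023]
ft_force: [0.5, -0.9, -0.6]
width: 0.03
grasp_force: 31.1
```

```bash
cat > chk.py <<'E'
from h import *
np.set_printoptions(precision=2,suppress=True)
az=2.96;n=nrm(az);B=np.array([.6212,-.0159,.1688]);y=np.array([-np.sin(az),np.cos(az),0]);Rt=toolR(-n,-y)
s=get_state();p,R=pose()
print("TCP rel rim in bore-tool axes mm",Rt.inv().apply(p-B)*1e3,"rot err",(R.inv()*Rt).as_rotvec()*1e3,"F tool",R.inv().apply(s["ft_force"]),"w",s["width"]*1e3,s["grasp_force"])
E
python3 chk.py
python3 - <<'E'
from h import *
im=cams.read_camera("side");np.save("side3.npy",im)
cv2.imwrite("pics/s3.png",cv2.resize(im[120:230,290:430,::-1],None,fx=5,fy=5,interpolation=cv2.INTER_CUBIC))
E
```

```text
TCP rel rim in bore-tool axes mm [ -3.84  -0.25 -46.39] rot err [ 1.29  3.25 -1.3 ] F tool [-0.25 -0.81  0.79] w 30.000520794911683 31.12876832485199
```

View pics/s3.png

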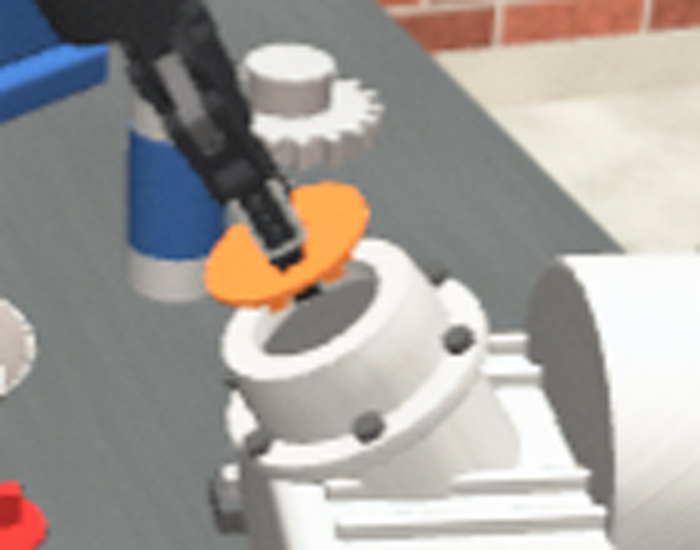

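The cap hangs parallel above the rim in the side view: flange at (285,245) in the crop, rim at (330,310). I'll correct 3.4 mm in tool x, then start down.

Emit:
play_rows --dr '[[0.001, 0.003, -0.001], [0, 0, 0], [0, 0, 0], [0, 0, 0], [0, 0, 0], [0, 0, 0]]' --slide '[[3.4, 0, 6], [0, 0, 8], [0, 0, 8], [0, 0, 0], [0, 0, 0], [0, 0, 0]]' --fingers '[-1, -1, -1, -1, -1, -1]'

```text
time: 12.7
tool_pos: [0.6079, -0.0135, 0.188]
tool_rot: [0.257, 0.087, 0.962, -0.023]
ft_force: [0.1, -0.0, -0.7]
width: 0.0301
grasp_force: 31.2
```

```bash
python3 chk.py
```

```text
TCP rel rim in bore-tool axes mm [  2.05  -0.03 -23.4 ] rot err [ 0.05 -2.45  0.62] F tool [ 0.27 -0.01  0.66] w 30.054991155093454 31.155728101730347
```

```bash
cat >> chk.py <<'E'
for i in range(6):
    cams.read_camera("top");p,R=pose();print(Rt.inv().apply(p-B)*1e3,(R.inv()*Rt).as_rotvec()*1e3)
E
python3 chk.py
```

```text
TCP rel rim in bore-tool axes mm [  2.05  -0.03 -23.4 ] rot err [ 0.05 -2.45  0.62] F tool [ 0.27 -0.01  0.66] w 30.054991155093454 31.155728101730347
[  2.04   0.01 -23.47] [ 0.15 -2.33  0.64]
[  2.    -0.02 -23.51] [ 0.09 -2.21  0.65]
[  1.98  -0.02 -23.51] [ 0.14 -2.13  0.62]
[  1.97  -0.02 -23.5 ] [ 0.18 -2.13  0.61]
[  1.94  -0.02 -23.49] [ 0.16 -2.07  0.55]
[  1.94  -0.01 -23.47] [ 0.17 -2.08  0.58]
```

Emit:
play_rows --dr '[[0, -0.002, 0], [0, 0, 0], [0, 0, 0], [0, 0, 0]]' --slide '[[-2.3, -0.3, 0], [0, 0, 0], [0, 0, 0], [0, 0, 0]]' --fingers '[-1, -1, -1, -1]'

```text
time: 13.4
tool_pos: [0.6099, -0.0141, 0.1892]
tool_rot: [0.258, 0.087, 0.962, -0.023]
ft_force: [-0.9, 0.3, -0.4]
width: 0.0293
grasp_force: 31.1
```

```bash
sed -i 's/range(6)/range(2)/' chk.py; python3 chk.py
```

```text
TCP rel rim in bore-tool axes mm [ -0.3   -0.3  -23.34] rot err [ 0.19 -0.24  0.58] F tool [ 1.03  0.08 -0.12] w 29.300622873066466 31.133190393447876
[ -0.27  -0.29 -23.32] [ 0.17 -0.3   0.6 ]
[ -0.3   -0.31 -23.33] [ 0.14 -0.25  0.58]
```

Laterally on target. Now down 7 mm in small steps, so that the spigot enters the lip.

Emit:
play_rows --dr '[[0, 0, 0], [0, 0, 0], [0, 0, 0], [0, 0, 0], [0, 0, 0]]' --slide '[[0, 0, 2], [0, 0, 2], [0, 0, 2], [0, 0, 1], [0, 0, 0]]' --fingers '[-1, -1, -1, -1, -1]'

```text
time: 14.0
tool_pos: [0.6133, -0.0148, 0.1828]
tool_rot: [0.257, 0.087, 0.962, -0.023]
ft_force: [-0.5, 0.4, -1.0]
width: 0.0297
grasp_force: 31.1
```

```bash
python3 chk.py
```

```text
TCP rel rim in bore-tool axes mm [ -0.15  -0.35 -16.12] rot err [ 0.07 -0.59  0.56] F tool [1.01 0.29 0.56] w 29.74959464514145 31.133447885513306
[ -0.26  -0.26 -16.25] [ 0.2  -0.38  0.63]
[ -0.3   -0.31 -16.33] [ 0.13 -0.28  0.6 ]
```

Emit:
play_rows --dr '[[0, 0, 0], [0, 0, 0], [0, 0, 0], [0, 0, 0], [0, 0, 0]]' --slide '[[0, 0, 2], [0, 0, 2], [0, 0, 1.5], [0, 0, 0], [0, 0, 0]]' --fingers '[-1, -1, -1, -1, -1]'

```text
time: 14.6
tool_pos: [0.616, -0.015, 0.1795]
tool_rot: [0.258, 0.087, 0.962, -0.023]
ft_force: [-21.5, 5.0, 22.2]
width: 0.0295
grasp_force: 36.2
```

```bash
python3 chk.py
```

```text
TCP rel rim in bore-tool axes mm [ -0.78  -0.1  -11.87] rot err [0.66 0.87 0.76] F tool [  7.97   1.09 -30.22] w 29.522310721369006 36.18361473083496
[ -0.75  -0.07 -11.85] [0.72 0.79 0.8 ]
[ -0.79  -0.09 -11.88] [0.71 0.88 0.74]
```

Emit:
play_rows --dr '[[0, 0, 0], [0, 0, 0], [0, 0, 0]]' --slide '[[0.5, 0, 0], [0, 0, 0], [0, 0, 0]]' --fingers '[-1, -1, -1]'

```text
time: 15.0
tool_pos: [0.616, -0.015, 0.1795]
tool_rot: [0.259, 0.087, 0.962, -0.023]
ft_force: [-16.6, 2.6, 20.2]
width: 0.0298
grasp_force: 35.6
```

```bash
python3 chk.py
python3 - <<'E'
from h import *
np.set_printoptions(precision=2,suppress=True)
c=cams.calibration("wrist");im=cams.read_camera("wrist");np.save("w5.npy",im);np.savez("w5c.npz",**c)
p,R=pose()
# rim outer edge vs flange edge: along image columns through centre find colour transitions above the flange
C=near(im,((8,150,150),(25,255,255)),(322,240));print(C[1],C[2])
kk=grow(hullpts(C[0]));
a=R.as_matrix()[:,2];q=kk[kk[:,1]<kk[:,1].min()+55]
r=least_squares(lambda q_:np.linalg.norm(onplane(c,q,q_,a)-q_,axis=1)-.039,p+.007*a);print("cap in tool",R.inv().apply(r.x-p)*1e3,np.sqrt(np.mean(r.fun**2))*1e3)
x=322;y0=int(C[1][1]);print(y0,[im[y,x].tolist() for y in range(y0-16,y0+3)])
y=int(C[2][1])-15;row=im[y];print(y,[row[i].tolist() for i in range(C[1][0]-16,C[1][0]+3)])
E
```

```text
TCP rel rim in bore-tool axes mm [ -0.74  -0.09 -11.91] rot err [0.68 1.61 0.57] F tool [  4.38  -0.41 -25.88] w 29.828021352225882 35.63894748687744
[ -0.69  -0.09 -11.88] [0.67 1.51 0.65]
[ -0.74  -0.11 -11.91] [0.66 1.58 0.62]
[  251   180   145   131 10697] [323.02 236.69]
cap in tool [ 0.53 -0.63  7.95] 0.20448313968854295
180 [[115, 110, 104], [130, 131, 129], [248, 255, 255], [235, 241, 246], [233, 239, 244], [235, 240, 245], [235, 241, 245], [236, 241, 245], [235, 240, 245], [235, 239, 245], [234, 239, 244], [234, 239, 244], [233, 239, 245], [234, 240, 245], [238, 246, 254], [242, 255, 255], [108, 29, 0], [174, 73, 0], [255, 170, 0]]
221 [[99, 104, 107], [101, 106, 109], [104, 108, 110], [105, 109, 112], [104, 108, 112], [109, 114, 119], [75, 79, 80], [40, 38, 34], [102, 97, 91], [232, 242, 244], [240, 246, 249], [233, 238, 242], [231, 236, 240], [229, 234, 238], [228, 234, 238], [230, 235, 238], [230, 236, 239], [231, 237, 241], [234, 240, 244]]
```

```bash
cat > gap.py <<'E'
from h import *
np.set_printoptions(precision=2,suppress=True)
def gap(im,c,p,R,yc=242,xc=323):
    h=cv2.cvtColor(im,cv2.COLOR_RGB2HSV).astype(int);F=[];M=[]
    for t in np.radians(np.arange(-175,-4,3)):
        r=np.arange(45,120,.5);u=(xc+r*np.cos(t));v=(yc+r*np.sin(t));ok=v<235
        H=h[v.astype(int),u.astype(int)]
        org=(H[:,0]<28)&(H[:,1]>150);wh=(H[:,1]<40)&(H[:,2]>215)
        i=np.where(org)[0]
        if not len(i) or not ok[i[-1]]: continue
        i=i[-1];j=np.where(~wh[i+6:])[0]
        if not len(j):continue
        F.append((u[i],v[i]));M.append((u[i+6+j[0]],v[i+6+j[0]]))
    F=np.array(F);M=np.array(M);a=R.as_matrix()[:,2]
    for nm,k,rad in(("flange",F,.039),("rim",M,.046)):
        r=least_squares(lambda q:np.linalg.norm(onplane(c,k,q,a)-q,axis=1)-rad,p+.01*a,loss="soft_l1",f_scale=.0004);print(nm,len(k),"in tool mm",R.inv().apply(r.x-p)*1e3,"res",np.median(abs(np.linalg.norm(onplane(c,k,r.x,a)-r.x,axis=1)-rad))*1e3)
    # radii cast onto plane at tool z=10 relative to rim centre
    return F,M
if __name__=="__main__":
    im=np.load("w5.npy");c=dict(np.load("w5c.npz"));p,R=pose();F,M=gap(im,c,p,R);print(np.c_[F,M][::6])
E
python3 gap.py
```

```text
flange 56 in tool mm [ 0.25 -0.39  9.07] res 0.1440236949058031
rim 56 in tool mm [0.45 0.4  9.99] res 0.13416396535415737
[[253.19 232.19 241.8  230.59]
 [261.88 212.19 250.65 206.71]
 [275.52 196.15 266.89 187.82]
 [293.42 186.37 286.85 174.01]
 [312.32 181.43 309.89 167.65]
 [331.7  180.11 333.58 166.74]
 [350.62 185.38 357.19 171.89]
 [368.85 194.52 379.27 183.73]
 [383.92 209.61 397.17 202.56]
 [393.91 229.5  407.2  227.15]]
```

Emit:
play_rows --dr '[[0, 0, 0], [0, 0, 0], [0, 0, 0], [0, 0, 0], [0, 0, 0], [0, 0, 0], [0, 0, 0]]' --slide '[[0, 0, -0.4], [0, 0, 0], [0, 0, 0], [0, 0, 0], [0, 0, 0], [0, 0, 0], [0, 0, 0]]' --fingers '[-1, -0.2, 0, 0.2, 0.6, 0.6, 0.6]'

```text
time: 15.85
tool_pos: [0.6155, -0.0151, 0.1784]
tool_rot: [0.258, 0.087, 0.962, -0.023]
ft_force: [0.2, -0.8, 0.8]
width: 0.069
grasp_force: 0.0
```

```bash
python3 chk.py
python3 - <<'E'
from h import *
import gap
np.set_printoptions(precision=2,suppress=True)
c=cams.calibration("wrist");im=cams.read_camera("wrist");np.save("w6.npy",im);np.savez("w6c.npz",**c)
p,R=pose();gap.gap(im,c,p,R)
E
```

```text
TCP rel rim in bore-tool axes mm [  0.21  -0.3  -11.16] rot err [ 0.14 -0.3   0.59] F tool [-0.67 -0.76 -0.55] w 68.98973561556593 0.0
[  0.14  -0.29 -11.22] [ 0.16 -0.18  0.58]
[  0.17  -0.32 -11.22] [ 0.12 -0.18  0.52]
flange 56 in tool mm [1.32 0.08 8.01] res 0.16893455832074633
rim 56 in tool mm [-0.4   0.63  9.31] res 0.15962914030179937
```

Emit:
play_rows --dr '[[0, 0, 0], [0, 0, 0], [0, 0, 0], [0, 0, 0], [0, 0, 0], [0, 0, 0], [0, 0, 0]]' --slide '[[0, 0, -8], [0, 0, -15], [0, 0, -25], [0, 0, -30], [0, 0, -15], [0, 0, 0], [0, 0, 0]]' --fingers '[0.8, 0.8, 0.8, 0.8, 0.8, 0.8, 0.8]'

```text
time: 16.7
tool_pos: [0.5698, -0.0067, 0.2591]
tool_rot: [0.258, 0.087, 0.962, -0.023]
ft_force: [-0.7, -0.1, 0.4]
width: 0.0767
grasp_force: 0.0
```

Run:
```python
from h import *
np.set_printoptions(precision=4,suppress=True)
c=cams.calibration("wrist");im=cams.read_camera("wrist");sd=cams.read_camera("side");tp=cams.read_camera("top")
np.save("w7.npy",im);np.savez("w7c.npz",**c);np.save("side7.npy",sd)
q=proj(c,[[.6205,-.0158,.172]])[0].astype(int)
a=cv2.resize(im[q[1]-60:q[1]+60,q[0]-80:q[0]+80,::-1],(800,600),interpolation=cv2.INTER_CUBIC)
b=cv2.resize(sd[150:210,310:390,::-1],(400,300),interpolation=cv2.INTER_CUBIC)
d=cv2.resize(tp[195:255,200:280,::-1],(400,300),interpolation=cv2.INTER_CUBIC)
cv2.imwrite("pics/fin.png",np.hstack([cv2.resize(a,(400,300)),np.vstack([b[:,:]])]) if 0 else np.vstack([cv2.resize(a,(400,300)),np.zeros((0,400,3),np.uint8)]) if 0 else np.hstack([cv2.resize(a,(480,360)),np.vstack([cv2.resize(b,(240,180)),cv2.resize(d,(240,180))])]))
cs=cams.calibration("top");e=near(tp,RED,(238,226));print("plug",onz(cs,[e[2]],.017))
C=near(im,((8,120,150),(32,255,255)),q);k=grow(hullpts(C[0]));n=nrm(2.96)
r=least_squares(lambda x:np.linalg.norm(onplane(c,k,x,n)-x,axis=1)-.039,np.array([.62,-.0158,.172]));print("cap flange circle",r.x,np.sqrt(np.mean(r.fun**2)),q,C[1])
s=get_state();print(s["time"],s["tool_pos"],s["ft_force"])
```

```text
plug [[0.4665 0.2379 0.017 ]]
cap flange circle [ 0.6175 -0.0158  0.1711] 0.0002812010346772678 [324 199] [ 277  149   95   91 6005]
16.85 [ 0.5695 -0.0069  0.2578] [ 0.1843  0.6784 -0.4556]
```

View pics/fin.png

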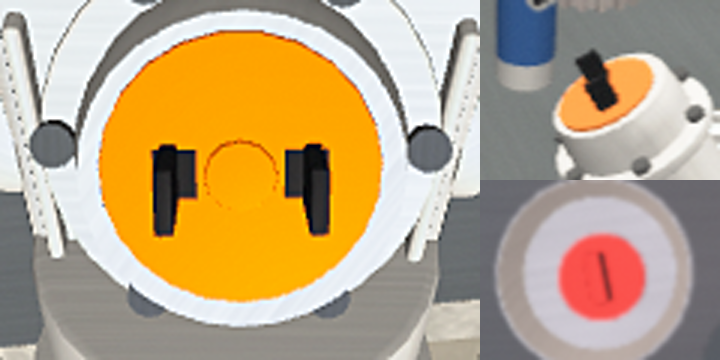

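The cap lies flat on the rim. The ear tops measure about 43.6 mm across, against 44 mm when free, so the tabs have sprung out. The plug lies in the dish, and the gripper is clear.

```bash
python3 -c "
from station import close_job
print(close_job())"
```

```text
the job is handed in; nothing more can be done
None
```

The red plug is in the dish, the orange cap is seated flush and locked in the bore with both tabs sprung back out, no bystander was touched, and the job is handed in; no verdict was returned.

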